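# Set up the optical line of a drop-measuring bench

## Task

Set up the measuring line: put the steel sample holder on the middle of the gridded stage and the white coupon centred on top of the holder; stand the diffuser upright on the white line midway between the lamp and the stage (centre to centre), and the iris upright on the line midway between the stage and the viewing cube, each squarely across the line so that the light would pass through its faces. Leave the bottle, the beaker and the dish where they are, and let go of everything.

Things in the scene. Friction and masses are not known exactly. Their poses are not given: they have to be found in the camera images.
- stage: Sample stage, fixed: black square block 100 x 100 mm, 30 mm high, white grid on its flat top. Origin: centre of its underside, on the bench; z up. Its y axis runs along the optical line, a thin flat white line on the bench that runs from the lamp through the stage to the viewing cube; x is across that line.
- lamp: Lamp, fixed: round grey housing, diameter 64 mm, 59 mm high, with a bright white band round its middle and dark cooling ribs on top. Stands on the optical line 200 mm from the stage's centre, at one end or the other (stage +y or -y). Origin: centre of its underside, on the bench.
- cube: Viewing cube, fixed: aluminium box 60 x 60 mm, 50 mm high, a round glass port in each side and a short black eyepiece on top (63 mm in all). Stands on the optical line 200 mm from the stage's centre, at the other end from the lamp. Origin: centre of its underside, on the bench.
- holder: Sample holder, loose: round dark steel disc with a brighter round patch in the middle of its flat top, diameter 56 mm, 18 mm high, about 0.25 kg. Origin: centre of its underside; z up.
- coupon: Test coupon, loose: square white ceramic block 40 x 40 mm, 12 mm high, about 60 g. Origin: centre of its underside; x and y along its sides, z up.
- diffuser: Diffuser, loose: upright square-cornered white plate with a frosted grey pane in each face, 14 mm thick (along its x), 64 mm wide (along its y), its top 62 mm above the bench, on a foot 36 mm (x) by 64 mm (y), 10 mm high. The plate stands over the middle of the foot; both faces are alike. Origin: centre of the foot's underside; x is the direction through the plate. About 0.16 kg.
- iris: Iris, loose: upright round dark steel disc, diameter 48 mm, 14 mm thick (along its x), centre 36 mm and top 60 mm above the bench, a silvery face with a small black hole on each side, on a round foot of diameter 46 mm, 10 mm high. The disc stands over the middle of the foot; both faces are alike. Origin: centre of the foot's underside; x is the direction through the disc. About 0.16 kg.
- bottle: Bystander, loose: closed white plastic bottle, diameter 52 mm, 105 mm high. Origin: centre of its underside.
- beaker: Bystander, loose: empty glass beaker, diameter 60 mm, 70 mm high. Origin: centre of its underside.
- dish: Bystander, loose: low white ceramic dish, diameter 76 mm, 18 mm high. Origin: centre of its underside.
Not all that is in view belongs to the job. What is shaped like the iris but brown or turquoise is not meant. Leave any brown look-alike of the diffuser alone.

How it is judged:
At the end, for the whole second after the job is handed in: Holder flat on stage, centred to 12 mm; coupon flat on holder, to 10 mm; diffuser upright on bench 100 +- 15 mm from lamp and stage centres, within 15 mm of the line; iris likewise between stage and cube; both square to the line to 0.2 rad; all at rest, tilt under 0.1 rad (horizontal distance between holder and stage below 0.012 m and z of holder in the frame of stage between 0.026 and 0.034 m and horizontal distance between coupon and holder below 0.01 m and z of coupon in the frame of holder between 0.014 and 0.022 m and horizontal distance between diffuser and lamp between 0.085 and 0.115 m and horizontal distance between diffuser and stage between 0.085 and 0.115 m and x of diffuser in the frame of stage between -0.015 and 0.015 m and angle between the x axis of each of diffuser, iris and the y axis of stage, either way round below 0.2 rad and height (world z) of each of diffuser, iris below 0.004 m and horizontal distance between iris and cube between 0.085 and 0.115 m and horizontal distance between iris and stage between 0.085 and 0.115 m and x of iris in the frame of stage between -0.015 and 0.015 m and angle between each of holder, coupon, diffuser, iris's own z axis and vertical below 0.1 rad and linear speed of each of holder, coupon, diffuser, iris below 0.02 m/s and angular speed of each of holder, coupon, diffuser, iris below 0.2 rad/s); the robot touches nothing.
It fails at once if the bottle is shifted by more than 20 mm or tipped (distance of bottle from where it was at the start of the episode above 0.02 m or angle between bottle's own z axis and vertical above 0.3 rad).
It fails at once if the beaker is shifted by more than 20 mm or tipped (distance of beaker from where it was at the start of the episode above 0.02 m or angle between beaker's own z axis and vertical above 0.3 rad).
It fails at once if the dish is shifted by more than 20 mm or tipped (distance of dish from where it was at the start of the episode above 0.02 m or angle between dish's own z axis and vertical above 0.3 rad).
It also fails if it takes over 101 s, if anything falls off the work surface, if the arm or the gripper's body presses on something with over 40 N, if the wrist force passes 120 N, or if a joint passes its speed limit or range.

## Robot

A 6-joint arm with a two-finger parallel gripper is mounted at the origin on the work surface. World frame = base frame: x ahead of the robot, y to its left, z up, the work surface at z = 0. Lengths are in m, angles in rad, forces in N, time in s.
With the tool pointing down it reaches from about 0.375 to 0.9 m from the base axis. Payload 3.1 kg.
Tool frame: the origin (TCP) lies on the centre line of the jaws, within the pads' length; the fingertips stand 14 mm ahead of it and the grasp point (between the pads) lies 5 mm behind it; z points along the fingers, y is the line along which they close (so a half turn about z gives the same grasp; the last joint's range is limited). The gripper opens to 87 mm and grips with 3 to 60 N. Pads are 19 mm wide; open, the fingers measure 117 mm over their backs; the gripper's body (75 mm by 190 mm) begins 51 mm behind the grasp point.
Start: joints at [0.921, 0.527, 1.433, -0, 1.181, -0.178], TCP at [0.283, 0.557, 0.237] pointing down, gripper open.
Joint ranges: [-3.08, 3.08], [-0.75, 2.2], [0.22, 2.44], [-1.43, 4.57], [0, 2.65], [-2.85, 2.85]. Speed limits (rad/s): [2.79, 2.79, 3.14, 3.14, 3.14, 3.14].

## Interface

Orientations are given as a unit quaternion [x, y, z, w].
In Python, from rig import robot gives the robot as it stands.
- The arm moves only by the tool move_arm, never from a script. Its argument "commands" is a list of rows, each an object with "hand": the finger opening in cm, from 0 to 8.7; "travel": the shift along the tool's x, y, z in cm, a list of three; "twist": the turn, a rotation vector about the tool's x, y, z in degrees, a list of three. In form: [{"hand": hand, "travel": [dx, dy, dz], "twist": [wx, wy, wz]}, ...]. A call has 1 to 5 rows; each row shifts and turns the commanded pose from where the row before left it, along the tool's axes as they then stand; what a row does not reach is not made up. A row lasts 1/12 s, in which the tool goes at most 41.7 mm and 7.16 degrees, less where a joint would pass 70% of its speed; a pose out of reach is approached as far as the arm can. A call is refused whole if a number of a shift passes 4.17 or a number of a turn 7.16, either way. A call with a gripper value outside its range is refused whole. The fingers move at their own pace and stop on an object; "force" is the grip in N (left out, the last holds). Time passes only in rows, so rows that do not move let the fingers close. It gives the time, the measured TCP pose, the force, the opening and the grip force at its end, in the units of the state.
- robot.get_obs(): the state, without advancing time (a new reading comes with each control period).
- robot.camera(name): name is "scene" or "top" or "wrist"; returns a dict with "frame" (384x512x3 uint8, red, green, blue), "fov_y" (degrees; the focal length in pixels is half the picture's height over the tangent of half this angle, whatever the lens; pixels are square), "cx", "cy" (the principal point, pixels), "extrinsics" (4x4, takes a point from camera to world coordinates); the wrist camera has in their place "T_tool_cam" (4x4, takes a point from camera to tool coordinates, whose origin is the TCP and whose axes are the flange's). Camera axes: x right, y down, z forward; pixel columns grow to the right and rows downward; lengths in m; the calibration is good to about 2 mm. A picture is of the moment at which its call begins: read the wrist's pose just before it. There is no depth.
- robot.hand_in(): hands the job in; it is judged then, once.
The state is a dict: "time": time; "q": joint angles; "joint_velocities": joint speeds; "joint_torque": joint torques, N m; "position": TCP position; "tool_rot": TCP orientation; "ft_force": force on the tool from outside, world axes, zero at the start; "moment": the same for the moment, N m; "grip_width": finger opening in m; "grip_force": force on a finger pad.
Only numpy, scipy, OpenCV 4.12 (cv2) and the standard library are available. Lean on these libraries where they do the work, as an engineer would, in place of code of your own. Each camera call takes 0.05 s, during which the arm holds its last target. There are 200 camera calls.

## Working session

There is one attempt and no reset: what is moved stays moved. The work goes in short steps, Python scripts to look and compute and a tool call to move; the robot and the scene stay as the last step left them, time stands still between calls to the robot, and variables do not carry over. Pictures are saved under pics/ and viewed, at most 14 in all, crops included, and the job is handed in when it is done.

Besides the shell and the picture viewer there is one more tool, called after "Request:" by a JSON object that holds its "fn" and its "kwargs", one argument or row to a line. move_arm: Moves the arm, as the interface text tells. Its arguments: {"type":"object","properties":{"commands":{"type":"array"},"force":{"type":"number"}},"required":["commands"]}

```bash
ls; mkdir -p pics; python3 - <<'E'
from rig import robot
import cv2,numpy as np,pickle
o=robot.get_obs();print({k:np.round(v,3) for k,v in o.items()})
for n in("scene","top"):
    c=robot.camera(n);pickle.dump(c,open(f'{n}.pkl','wb'));cv2.imwrite(f'pics/{n}.png',cv2.resize(c["frame"][:,:,::-1],(800,600),interpolation=cv2.INTER_CUBIC))
    print(n,c["fov_y"],c["cx"],c["cy"],np.round(c["extrinsics"],3), [k for k in c])
E
```

```text
pics
{'time': np.float64(0.0), 'q': array([ 0.921,  0.528,  1.434, -0.   ,  1.181, -0.178]), 'joint_velocities': array([-0.001, -0.   ,  0.   , -0.   ,  0.001,  0.   ]), 'joint_torque': array([-1.0000e-03, -4.4005e+01, -1.7659e+01,  6.3000e-02,  5.8000e-02,
       -0.0000e+00]), 'position': array([0.283, 0.556, 0.236]), 'tool_rot': array([ 0.233,  0.972, -0.001, -0.   ]), 'ft_force': array([ 0.609,  0.53 , -0.71 ]), 'moment': array([0.006, 0.005, 0.011]), 'grip_force': np.float64(0.0), 'grip_width': np.float64(0.087)}
scene 49.99720158863834 260.07769281552794 189.03655145728715 [[-0.153  0.705 -0.693  1.448]
 [ 0.988  0.12  -0.096  0.103]
 [ 0.015 -0.7   -0.714  0.936]
 [ 0.     0.     0.     1.   ]] ['frame', 'fov_y', 'cx', 'cy', 'extrinsics']
top 49.19850198532754 252.4211664926615 192.3172093671528 [[-0.008 -0.995  0.103  0.454]
 [-1.     0.011  0.029 -0.019]
 [-0.03  -0.103 -0.994  1.087]
 [ 0.     0.     0.     1.   ]] ['frame', 'fov_y', 'cx', 'cy', 'extrinsics']
```

View pics/scene.png

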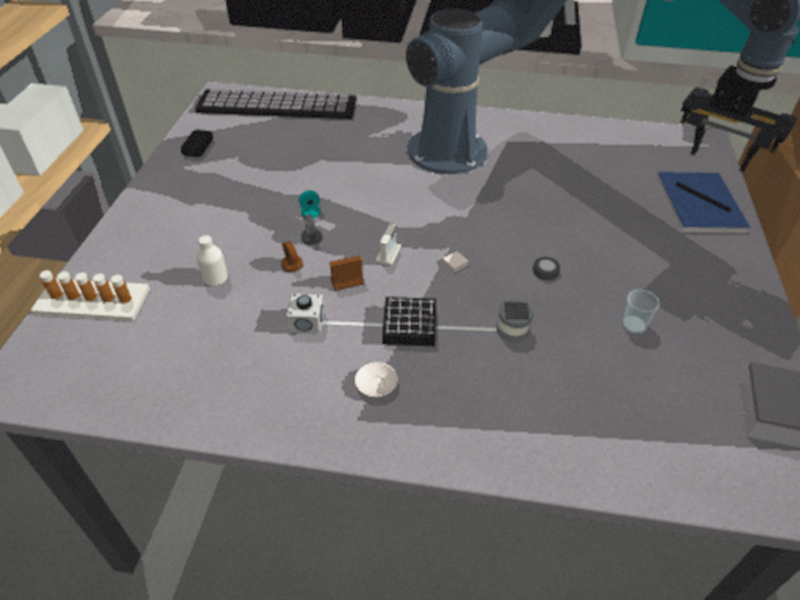

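View pics/top.png

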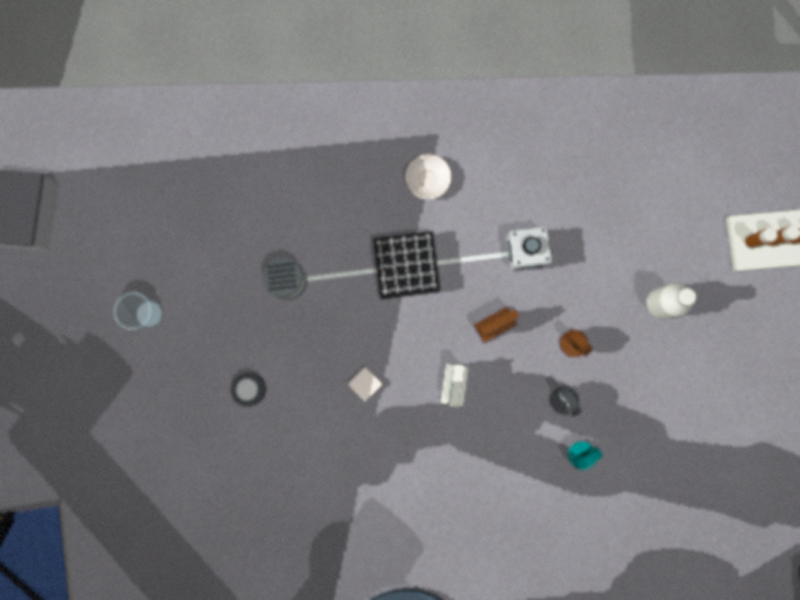

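Scene: the line runs from the lamp, top (284,275), through the stage (407,265) to the cube (530,248). The wanted loose things, in the top view, are:
- holder (248,389)
- coupon (366,384)
- diffuser, white (454,384)
- iris, dark (565,400)

What could be mistaken for them is the brown iris (575,344), the turquoise iris (585,455) and the brown diffuser (497,324). I'll measure and check in one close crop.

```bash
cat > h.py <<'E'
import numpy as np,cv2,pickle
from scipy.spatial.transform import Rotation as R
def ray(c,u,v,T):
    f=c["frame"].shape[0]/2/np.tan(np.radians(c["fov_y"]/2))
    d=np.array([(u-c["cx"])/f,(v-c["cy"])/f,1.]);return T[:3,3],T[:3,:3]@d
def w(c,u,v,z,T=None):
    T=c["extrinsics"] if T is None else T
    o,d=ray(c,u,v,T);return o+d*(z-o[2])/d[2]
def proj(c,p,T=None):
    T=c["extrinsics"] if T is None else T
    f=c["frame"].shape[0]/2/np.tan(np.radians(c["fov_y"]/2));q=T[:3,:3].T@(np.asarray(p)-T[:3,3])
    return q[:2]/q[2]*f+[c["cx"],c["cy"]]
E
python3 - <<'E'
from h import *
c=pickle.load(open('top.pkl','rb'));s=.64
for n,u,v,z in [("stage",407,265,.03),("lamp",284,275,.055),("cube",530,246,.055),("holder",248,389,.018),("coupon",366,384,.012),("diffbase",454,384,.03),("iris",565,400,.03),("bottle",670,300,.05),("beaker",137,311,.03),("dish",428,177,.01)]:
    p=w(c,u*s,v*s,z);print(n,p.round(3),np.hypot(*p[:2]).round(3))
I=c["frame"][:,:,::-1]
def cr(u,v,h=30,k=6.5):
    u=int(u*s);v=int(v*s);im=cv2.resize(I[v-h:v+h,u-h:u+h],(390,290*390//290),interpolation=cv2.INTER_CUBIC);print(u,v);return im[:,:]
a=[cr(454,384),cr(565,400),cr(248,389),cr(366,384)]
m=np.vstack([np.hstack(a[:2]),np.hstack(a[2:])]);cv2.imwrite('pics/crop.png',cv2.resize(m,(600,600)))
E
```

```text
stage [ 0.621 -0.009  0.03 ] 0.621
lamp [0.604 0.188 0.055] 0.632
cube [ 0.645 -0.205  0.055] 0.677
holder [0.422 0.252 0.018] 0.492
coupon [0.429 0.06  0.012] 0.433
diffbase [ 0.428 -0.082  0.03 ] 0.436
iris [ 0.402 -0.257  0.03 ] 0.477
bottle [ 0.557 -0.422  0.05 ] 0.699
beaker [0.551 0.435 0.03 ] 0.701
dish [ 0.774 -0.045  0.01 ] 0.775
290 245
361 256
158 248
234 245
```

View pics/crop.png

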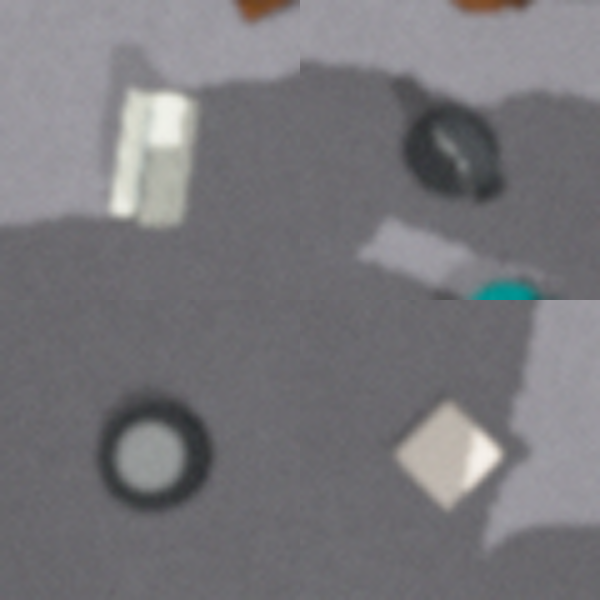

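The crop shows the white diffuser, plate on its foot (upper left), the dark steel iris with a silvery face (upper right), the holder with its bright patch and the coupon. The choices match the descriptions. The stage to lamp and stage to cube distances come out at about 198 mm, against 200. Now I'll move over the holder.

Request:
{"fn": "move_arm", "kwargs": {
  "commands": [
    {"hand":8.7,"travel":[-2.6,-2.1,0.8],"twist":[0,0,0]},
    {"hand":8.7,"travel":[-2.6,-2.1,0.8],"twist":[0,0,0]},
    {"hand":8.7,"travel":[-2.6,-2.1,0.8],"twist":[0,0,0]},
    {"hand":8.7,"travel":[-2.6,-2.1,0.8],"twist":[0,0,0]},
    {"hand":8.7,"travel":[-2.6,-2.1,0.8],"twist":[0,0,0]}
  ],
  "force": 20
}}

```text
time: 0.52
position: [0.3517, 0.403, 0.1959]
tool_rot: [0.233, 0.973, -0.0, -0.0]
ft_force: [0.3, -0.7, 0.4]
grip_width: 0.087
grip_force: 0.0
```

Request:
{"fn": "move_arm", "kwargs": {
  "commands": [
    {"hand":8.7,"travel":[-2.6,-2.1,0.8],"twist":[0,0,0]},
    {"hand":8.7,"travel":[-2.6,-2.1,0.8],"twist":[0,0,0]},
    {"hand":8.7,"travel":[-2.6,-2.1,0.8],"twist":[0,0,0]},
    {"hand":8.7,"travel":[-2.6,-2.1,0.8],"twist":[0,0,0]},
    {"hand":8.7,"travel":[-2.6,-2.1,0.8],"twist":[0,0,0]}
  ]
}}

```text
time: 0.93
position: [0.4201, 0.2504, 0.156]
tool_rot: [0.233, 0.972, -0.0, -0.0]
ft_force: [0.9, 0.7, 0.0]
grip_width: 0.0871
grip_force: 0.0
```

Request:
{"fn": "move_arm", "kwargs": {
  "commands": [
    {"hand":8.7,"travel":[0,0,0],"twist":[0,0,0]},
    {"hand":8.7,"travel":[0,0,0],"twist":[0,0,0]},
    {"hand":8.7,"travel":[0,0,0],"twist":[0,0,0]}
  ]
}}

```text
time: 1.18
position: [0.4198, 0.252, 0.1564]
tool_rot: [0.234, 0.972, 0.0, -0.0]
ft_force: [1.2, 0.5, 0.7]
grip_width: 0.0872
grip_force: 0.0
```

```bash
cat >> h.py <<'E'
def snap(name=None,k='wrist'):
    from rig import robot
    o=robot.get_obs();c=robot.camera(k)
    if k=='wrist':
        T=np.eye(4);T[:3,:3]=R.from_quat(o["tool_rot"]).as_matrix();T[:3,3]=o["position"];c["extrinsics"]=T@c["T_tool_cam"]
    if name: pickle.dump(c,open(name+'.pkl','wb'));cv2.imwrite(f'pics/{name}.png',c["frame"][:,:,::-1])
    return c,o
def rel(o,p,yaw=None):
    "tool-frame shift in cm to world p; turn deg about tool z so tool y lies along world yaw (mod 180)"
    M=R.from_quat(o["tool_rot"]).as_matrix();d=M.T@(np.asarray(p)-o["position"])*100
    y=np.degrees(np.arctan2(M[1,1],M[0,1]));t=None
    if yaw is not None: t=-((yaw-y+90)%180-90)
    return d.round(2),'yaw now %.1f'%y,'twist',t
E
python3 - <<'E'
from h import *
c,o=snap('w1');print(o["position"],o["tool_rot"],c["T_tool_cam"].round(3))
print('holder px',proj(c,[.422,.252,.018]),rel(o,[.422,.252,.15]))
E
```

```text
[0.41976766 0.25200633 0.15644073] [ 2.33706055e-01  9.72307234e-01  3.35131737e-05 -3.49823667e-04] [[-0.001 -0.955 -0.297  0.081]
 [ 1.    -0.001  0.001  0.   ]
 [-0.001 -0.297  0.955 -0.149]
 [ 0.     0.     0.     1.   ]]
holder px [255.69285817 186.33436262] (array([-0.2 ,  0.1 ,  0.64]), 'yaw now 63.0', 'twist', None)
```

View pics/w1.png

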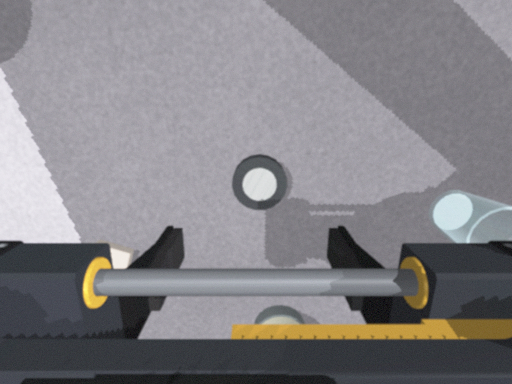

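The wrist picture shows the holder at (259,183), with the beaker on the right at (480,220). Prediction and sight agree to about 4 px.

```bash
python3 - <<'E'
from h import *
c=pickle.load(open('w1.pkl','rb'));g=cv2.cvtColor(c["frame"],cv2.COLOR_RGB2GRAY)
def blob(m,z,c,box):
    x0,y0,x1,y1=box;k=np.zeros_like(m);k[y0:y1,x0:x1]=m[y0:y1,x0:x1]
    n,l,s,ce=cv2.connectedComponentsWithStats(k);i=1+np.argmax(s[1:,4]);print(ce[i],s[i],w(c,*ce[i],z).round(4))
blob((g>190).astype('u1'),.018,c,(230,150,290,215))
blob((g<85).astype('u1'),.018,c,(225,145,295,217))
t=pickle.load(open('top.pkl','rb'));gt=cv2.cvtColor(t["frame"],cv2.COLOR_RGB2GRAY)
print(gt[250,158],gt[243,148])
blob((gt>110).astype('u1'),.018,t,(149,240,168,258))
# stage by dark-region contour on top
f=t["frame"].astype(int);m=((gt<60)).astype('u1');k=np.zeros_like(m);k[140:200,230:290]=m[140:200,230:290]
k=cv2.morphologyEx(k,cv2.MORPH_CLOSE,np.ones((7,7)));cs=cv2.findContours(k,0,2)[0];q=max(cs,key=cv2.contourArea);r=cv2.minAreaRect(q);print(r,w(t,*r[0],.025))
# same via scene camera
s=pickle.load(open('scene.pkl','rb'));
for n,p in(("stage",[.621,-.009,.03]),("holder",[.422,.252,.018]),("lamp",[.604,.188,.059])):print(n,proj(s,p)/.64)
E
```

```text
[259.11922141 183.83211679] [243 168  33  32 822] [0.4212 0.2563 0.018 ]
[266.59872611 203.42038217] [253 198  27  11 157] [0.4434 0.2537 0.018 ]
150 86
[157.58695652 248.89130435] [151 243  14  13 138] [0.4223 0.2553 0.018 ]
((259.4307861328125, 168.9461669921875), (39.44304656982422, 38.57480239868164), 82.87498474121094) [ 0.62368861 -0.00598424  0.025     ]
stage [407.387001   315.05144816]
holder [544.32849042 265.45013448]
lamp [513.10948659 310.8623077 ]
```

Request:
{"fn": "move_arm", "kwargs": {
  "commands": [
    {"hand":8.7,"travel":[0,0.4,3.4],"twist":[0,0,0]},
    {"hand":8.7,"travel":[0,0,3.4],"twist":[0,0,0]},
    {"hand":8.7,"travel":[0,0,3.4],"twist":[0,0,0]},
    {"hand":8.7,"travel":[0,0,2.6],"twist":[0,0,0]},
    {"hand":8.7,"travel":[0,0,1.1],"twist":[0,0,0]}
  ],
  "force": 30
}}

```text
time: 1.65
position: [0.4196, 0.2564, 0.0149]
tool_rot: [0.232, 0.973, -0.001, -0.002]
ft_force: [0.5, 0.5, 0.7]
grip_width: 0.0867
grip_force: 0.0
```

Request:
{"fn": "move_arm", "kwargs": {
  "commands": [
    {"hand":8.7,"travel":[0,0,0],"twist":[0,0,0]},
    {"hand":4.5,"travel":[0,0,0],"twist":[0,0,0]},
    {"hand":4.5,"travel":[0,0,0],"twist":[0,0,0]},
    {"hand":4.5,"travel":[0,0,0],"twist":[0,0,0]},
    {"hand":4.5,"travel":[0,0,0],"twist":[0,0,0]}
  ]
}}

```text
time: 2.07
position: [0.4223, 0.256, 0.0185]
tool_rot: [0.233, 0.972, 0.001, 0.001]
ft_force: [0.1, -0.3, -0.4]
grip_width: 0.0678
grip_force: 0.0
```

Request:
{"fn": "move_arm", "kwargs": {
  "commands": [
    {"hand":4.5,"travel":[0,0,0],"twist":[0,0,0]},
    {"hand":4.5,"travel":[0,0,0],"twist":[0,0,0]},
    {"hand":4.5,"travel":[0,0,0],"twist":[0,0,0]}
  ]
}}

```text
time: 2.32
position: [0.422, 0.2555, 0.0181]
tool_rot: [0.233, 0.972, 0.0, 0.0]
ft_force: [-0.7, 0.3, 4.0]
grip_width: 0.0546
grip_force: 30.0
```

Request:
{"fn": "move_arm", "kwargs": {
  "commands": [
    {"hand":4.5,"travel":[0,0,-3],"twist":[0,0,0]},
    {"hand":4.5,"travel":[0,0,-4],"twist":[0,0,0]},
    {"hand":4.5,"travel":[-1.5,-0.7,-2],"twist":[0,0,0]},
    {"hand":4.5,"travel":[-3,-1.4,0],"twist":[0,0,0]},
    {"hand":4.5,"travel":[-3,-1.4,0],"twist":[0,0,0]}
  ]
}}

```text
time: 2.73
position: [0.4732, 0.1904, 0.1091]
tool_rot: [0.232, 0.973, 0.001, 0.001]
ft_force: [0.6, -0.1, -2.8]
grip_width: 0.0542
grip_force: 30.0
```

Request:
{"fn": "move_arm", "kwargs": {
  "commands": [
    {"hand":4.5,"travel":[-3.5,-1.7,0],"twist":[0,0,0]},
    {"hand":4.5,"travel":[-3.5,-1.7,0],"twist":[0,0,0]},
    {"hand":4.5,"travel":[-3.5,-1.7,0],"twist":[0,0,0]},
    {"hand":4.5,"travel":[-3.5,-1.7,0],"twist":[0,0,0]},
    {"hand":4.5,"travel":[-3.5,-1.7,0],"twist":[0,0,0]}
  ]
}}

```text
time: 3.15
position: [0.5902, 0.0334, 0.107]
tool_rot: [0.234, 0.972, -0.0, -0.001]
ft_force: [0.2, 0.6, -2.7]
grip_width: 0.054
grip_force: 30.0
```

Request:
{"fn": "move_arm", "kwargs": {
  "commands": [
    {"hand":4.5,"travel":[-3,-1.5,0],"twist":[0,0,0]},
    {"hand":4.5,"travel":[-1.5,-0.8,0],"twist":[0,0,0]},
    {"hand":4.5,"travel":[0,0,0],"twist":[0,0,0]},
    {"hand":4.5,"travel":[0,0,0],"twist":[0,0,0]}
  ]
}}

```text
time: 3.48
position: [0.6192, -0.0067, 0.1067]
tool_rot: [0.234, 0.972, 0.0, -0.001]
ft_force: [0.1, 0.5, -3.3]
grip_width: 0.054
grip_force: 30.0
```

```bash
python3 - <<'E'
from h import *
c,o=snap('w2');print(o["position"],rel(o,[.623,-.006,.051],96))
E
```

```text
[ 0.61921226 -0.00673083  0.10666274] (array([-0.32,  0.24,  5.57]), 'yaw now 62.9', 'twist', np.float64(-33.116127246779556))
```

View pics/w2.png

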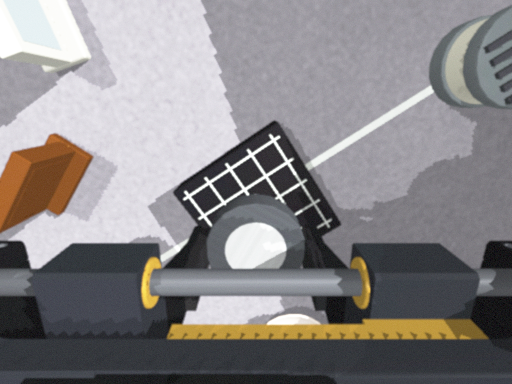

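The picture shows the stage corners at about (275,122), (178,190) and (340,222), and the line from (433,90) to (310,165).

```bash
python3 - <<'E'
from h import *
c=pickle.load(open('w2.pkl','rb'))
A,B,C=[w(c,*p,.03)[:2] for p in((275,122),(178,188),(340,222))]
print(A,B,C,np.linalg.norm(A-B),np.linalg.norm(A-C),(B+C)/2)
# grid outer corners
G=[w(c,*p,.03)[:2] for p in((274,135),(184,196),(331,226))];print((G[1]+G[2])/2,np.linalg.norm(G[0]-G[1]),np.linalg.norm(G[0]-G[2]))
p,q=w(c,433,90,0)[:2],w(c,310,165,0)[:2];d=p-q;print(p,q,np.degrees(np.arctan2(d[1],d[0])))
d=A-B;print(np.degrees(np.arctan2(*d[::-1])));d=A-C;print(np.degrees(np.arctan2(*d[::-1])))
E
```

```text
[0.5677063  0.03673167] [ 0.57849544 -0.05417691] [0.66423247 0.04911872] 0.09154657668900601 0.09731772258994448 [ 0.62136396 -0.0025291 ]
[ 0.62527011 -0.00613232] 0.08592020698052573 0.08870047860170101
[0.60634605 0.16350664] [0.61751973 0.04875418] 95.5614767505798
96.76827245086831
-172.68729513057593
```

Request:
{"fn": "move_arm", "kwargs": {
  "commands": [
    {"hand":4.5,"travel":[-0.3,0.2,2],"twist":[0,0,0]},
    {"hand":4.5,"travel":[0,0,2],"twist":[0,0,0]},
    {"hand":4.5,"travel":[0,0,1.3],"twist":[0,0,0]},
    {"hand":4.5,"travel":[0,0,0.3],"twist":[0,0,0]},
    {"hand":4.5,"travel":[0,0,0.2],"twist":[0,0,0]}
  ]
}}

```text
time: 3.95
position: [0.6218, -0.0041, 0.0485]
tool_rot: [0.233, 0.973, -0.0, -0.002]
ft_force: [-0.4, -0.5, -1.7]
grip_width: 0.0542
grip_force: 30.0
```

Request:
{"fn": "move_arm", "kwargs": {
  "commands": [
    {"hand":4.5,"travel":[0,0,0.1],"twist":[0,0,0]},
    {"hand":4.5,"travel":[0,0,0],"twist":[0,0,0]},
    {"hand":4.5,"travel":[0,0,0],"twist":[0,0,0]}
  ]
}}

```text
time: 4.2
position: [0.624, -0.0053, 0.0495]
tool_rot: [0.233, 0.972, 0.0, 0.001]
ft_force: [-0.6, -0.6, -2.5]
grip_width: 0.0543
grip_force: 30.0
```

Request:
{"fn": "move_arm", "kwargs": {
  "commands": [
    {"hand":4.5,"travel":[0,0,0.15],"twist":[0,0,0]},
    {"hand":4.5,"travel":[0,0,0],"twist":[0,0,0]},
    {"hand":8.0,"travel":[0,0,0],"twist":[0,0,0]},
    {"hand":8.0,"travel":[0,0,0],"twist":[0,0,0]},
    {"hand":8.0,"travel":[0,0,0],"twist":[0,0,0]}
  ]
}}

```text
time: 4.62
position: [0.6236, -0.0055, 0.0474]
tool_rot: [0.233, 0.972, 0.0, 0.0]
ft_force: [0.1, 0.4, 0.5]
grip_width: 0.0675
grip_force: 0.0
```

Request:
{"fn": "move_arm", "kwargs": {
  "commands": [
    {"hand":8.0,"travel":[0,0,-1],"twist":[0,0,0]},
    {"hand":8.0,"travel":[0,0,-3],"twist":[0,0,0]},
    {"hand":8.0,"travel":[0,0,-4],"twist":[0,0,0]},
    {"hand":8.0,"travel":[4,-0.6,-2],"twist":[0,0,0]},
    {"hand":8.0,"travel":[4,-0.6,0],"twist":[0,0,0]}
  ]
}}

```text
time: 5.03
position: [0.5553, 0.0179, 0.1511]
tool_rot: [0.234, 0.972, 0.001, 0.008]
ft_force: [0.3, 0.4, 0.0]
grip_width: 0.0795
grip_force: 0.0
```

Request:
{"fn": "move_arm", "kwargs": {
  "commands": [
    {"hand":8.0,"travel":[4,-0.6,0],"twist":[0,0,0]},
    {"hand":8.0,"travel":[4,-0.6,0],"twist":[0,0,0]},
    {"hand":8.0,"travel":[3,-0.5,0],"twist":[0,0,0]},
    {"hand":7,"travel":[1,0,0],"twist":[0,0,6]},
    {"hand":7,"travel":[0,0,0],"twist":[0,0,6]}
  ]
}}

```text
time: 5.45
position: [0.4304, 0.0599, 0.1461]
tool_rot: [0.335, 0.942, -0.0, -0.002]
ft_force: [0.9, -0.6, 0.5]
grip_width: 0.0739
grip_force: 0.0
```

Request:
{"fn": "move_arm", "kwargs": {
  "commands": [
    {"hand":7,"travel":[0,0,0],"twist":[0,0,6]},
    {"hand":7,"travel":[0,0,0],"twist":[0,0,0]},
    {"hand":7,"travel":[0,0,0],"twist":[0,0,0]},
    {"hand":7,"travel":[0,0,0],"twist":[0,0,0]}
  ]
}}

```text
time: 5.78
position: [0.4353, 0.0584, 0.1459]
tool_rot: [0.381, 0.924, 0.0, 0.0]
ft_force: [0.2, -0.5, -0.0]
grip_width: 0.0706
grip_force: 0.0
```

```bash
python3 - <<'E'
from h import *
c,o=snap('w3');print(o["position"],proj(c,[.43,.06,.012]),rel(o,[.43,.06,.02],45))
E
```

```text
[0.43527914 0.05841327 0.14588139] [251.72624758 180.99021641] (array([ 0.49, -0.27, 12.59]), 'yaw now 45.1', 'twist', np.float64(0.14698934053825496))
```

View pics/w3.png

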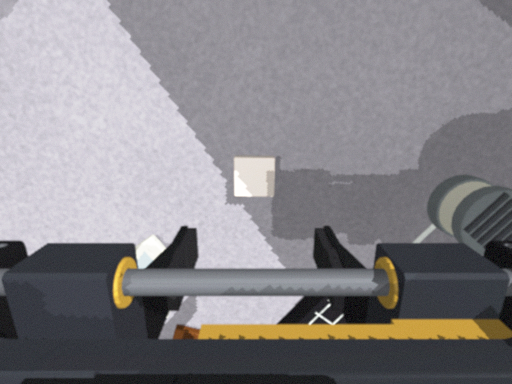

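The coupon face spans (234..275, 157..196), square to the jaws.

Request:
{"fn": "move_arm", "kwargs": {
  "commands": [
    {"hand":7,"travel":[0.8,0,3.4],"twist":[0,0,0]},
    {"hand":7,"travel":[0,0,3.4],"twist":[0,0,0]},
    {"hand":7,"travel":[0,0,3.2],"twist":[0,0,0]},
    {"hand":7,"travel":[0,0,2],"twist":[0,0,0]},
    {"hand":7,"travel":[0,0,0.9],"twist":[0,0,0]}
  ],
  "force": 15
}}

```text
time: 6.25
position: [0.4282, 0.0641, 0.0141]
tool_rot: [0.382, 0.924, -0.001, -0.002]
ft_force: [-5.4, -1.7, 67.0]
grip_width: 0.0698
grip_force: 38.1
```

Request:
{"fn": "move_arm", "kwargs": {
  "commands": [
    {"hand":7,"travel":[0,0,0],"twist":[0,0,0]},
    {"hand":3,"travel":[0,0,0],"twist":[0,0,0]},
    {"hand":3,"travel":[0,0,0],"twist":[0,0,0]},
    {"hand":3,"travel":[0,0,0],"twist":[0,0,0]},
    {"hand":3,"travel":[0,0,0],"twist":[0,0,0]}
  ]
}}

```text
time: 6.67
position: [0.4297, 0.0641, 0.017]
tool_rot: [0.382, 0.924, 0.0, 0.001]
ft_force: [0.3, 0.2, -0.7]
grip_width: 0.0513
grip_force: 0.0
```

Request:
{"fn": "move_arm", "kwargs": {
  "commands": [
    {"hand":3,"travel":[0,0,0],"twist":[0,0,0]},
    {"hand":3,"travel":[0,0,0],"twist":[0,0,0]},
    {"hand":3,"travel":[0,0,0],"twist":[0,0,0]}
  ]
}}

```text
time: 6.92
position: [0.4294, 0.0642, 0.0169]
tool_rot: [0.382, 0.924, 0.0, 0.0]
ft_force: [0.3, -0.2, 3.1]
grip_width: 0.0397
grip_force: 15.0
```

Request:
{"fn": "move_arm", "kwargs": {
  "commands": [
    {"hand":3,"travel":[0,0,-3],"twist":[0,0,0]},
    {"hand":3,"travel":[0,0,-4],"twist":[0,0,0]},
    {"hand":3,"travel":[-1,0.5,-4],"twist":[0,0,0]},
    {"hand":3,"travel":[-3,1.4,0],"twist":[0,0,0]},
    {"hand":3,"travel":[-3.5,1.6,0],"twist":[0,0,0]}
  ]
}}

```text
time: 7.33
position: [0.5068, 0.0365, 0.1297]
tool_rot: [0.382, 0.924, 0.0, 0.001]
ft_force: [0.8, -0.4, -1.0]
grip_width: 0.0398
grip_force: 15.0
```

Request:
{"fn": "move_arm", "kwargs": {
  "commands": [
    {"hand":3,"travel":[-3.5,1.6,0],"twist":[0,0,0]},
    {"hand":3,"travel":[-3.5,1.6,0],"twist":[0,0,0]},
    {"hand":3,"travel":[-2.7,1.4,0],"twist":[0,0,0]},
    {"hand":3,"travel":[-1.5,0.7,0],"twist":[0,0,0]},
    {"hand":3,"travel":[0,0,0],"twist":[0,0,0]}
  ]
}}

```text
time: 7.75
position: [0.6281, -0.0077, 0.1266]
tool_rot: [0.383, 0.924, 0.0, 0.003]
ft_force: [0.5, -1.1, -0.9]
grip_width: 0.04
grip_force: 15.0
```

Request:
{"fn": "move_arm", "kwargs": {
  "commands": [
    {"hand":3,"travel":[0,0,0],"twist":[0,0,0]},
    {"hand":3,"travel":[0,0,0],"twist":[0,0,0]}
  ]
}}

```text
time: 7.92
position: [0.6215, -0.005, 0.1257]
tool_rot: [0.382, 0.924, -0.0, -0.002]
ft_force: [0.0, -0.4, -0.5]
grip_width: 0.0395
grip_force: 15.0
```

```bash
python3 - <<'E'
from h import *
c,o=snap('w4');print(o["position"],proj(c,[.6236,-.0055,.048]),rel(o,[.6236,-.0055,.065],45))
cv2.imwrite('pics/w4.png',cv2.resize(c["frame"][100:300,140:400,::-1],(780,600)))
E
```

```text
[ 0.6214886  -0.00504599  0.12572675] [255.94100688 207.33011674] (array([-0.2 ,  0.13,  6.07]), 'yaw now 45.0', 'twist', np.float64(0.035413866804589134))
```

View pics/w4.png

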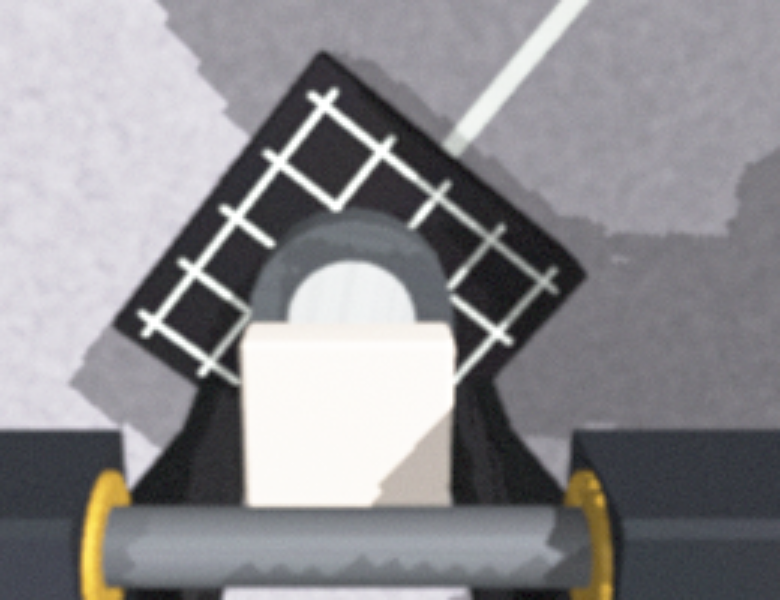

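The grid, the holder with its patch centre at about (257,207) native, and the held coupon are in view. The holder sits where expected, at (256,207). I'll check the coupon's offset in the jaws from its front top edge, at about row 215 and columns 221..291.

```bash
python3 - <<'E'
from h import *
c=pickle.load(open('w4.pkl','rb'));f=192/np.tan(np.radians(c["fov_y"]/2));T=c["T_tool_cam"]
def pt(x,y,z): q=T[:3,:3].T@(np.array([x,y,z])-T[:3,3]);return (q[:2]/q[2]*f+[c["cx"],c["cy"]]).round(1)
for x in(.016,.02,.024): print(x,pt(x,-.02,.005),pt(x,.02,.005),'lower',pt(x,0,.017))
# grid corners
for p in [(325,98),(145,325),(550,280)]:print(w(c,p[0]/3+140,p[1]/3+100,.03)[:2].round(4))
E
```

```text
0.016 [218.3 221.8] [289.6 221.8] lower [254. 214.]
0.02 [218.1 215.2] [289.8 215.2] lower [254.  207.7]
0.024 [217.8 208.5] [290.1 208.4] lower [254.  201.4]
[0.5781 0.0311]
[ 0.5869 -0.0528]
[0.6603 0.0402]
```

Request:
{"fn": "move_arm", "kwargs": {
  "commands": [
    {"hand":3,"travel":[-0.2,0.1,2],"twist":[0,0,0]},
    {"hand":3,"travel":[0,0,2],"twist":[0,0,0]},
    {"hand":3,"travel":[0,0,1.2],"twist":[0,0,0]},
    {"hand":3,"travel":[0,0,0.5],"twist":[0,0,0]},
    {"hand":3,"travel":[0,0,0.1],"twist":[0,0,0]}
  ]
}}

```text
time: 8.38
position: [0.6241, -0.0058, 0.0673]
tool_rot: [0.382, 0.924, -0.0, -0.002]
ft_force: [-0.1, 0.8, -1.0]
grip_width: 0.0397
grip_force: 15.0
```

Request:
{"fn": "move_arm", "kwargs": {
  "commands": [
    {"hand":3,"travel":[0,0,0.1],"twist":[0,0,0]},
    {"hand":3,"travel":[0,0,0.1],"twist":[0,0,0]},
    {"hand":3,"travel":[0,0,0],"twist":[0,0,0]},
    {"hand":3,"travel":[0,0,0],"twist":[0,0,0]}
  ]
}}

```text
time: 8.72
position: [0.6263, -0.0065, 0.0673]
tool_rot: [0.382, 0.924, 0.0, 0.001]
ft_force: [-0.3, 0.0, -0.8]
grip_width: 0.0396
grip_force: 15.0
```

Request:
{"fn": "move_arm", "kwargs": {
  "commands": [
    {"hand":3,"travel":[0,0,0.15],"twist":[0,0,0]},
    {"hand":3,"travel":[0,0,0],"twist":[0,0,0]},
    {"hand":3,"travel":[0,0,0],"twist":[0,0,0]},
    {"hand":3,"travel":[0,0,0],"twist":[0,0,0]}
  ]
}}

```text
time: 9.05
position: [0.6259, -0.0064, 0.0651]
tool_rot: [0.382, 0.924, 0.0, 0.0]
ft_force: [-0.7, 0.0, -1.0]
grip_width: 0.0396
grip_force: 15.0
```

Request:
{"fn": "move_arm", "kwargs": {
  "commands": [
    {"hand":3,"travel":[0.2,-0.1,0.1],"twist":[0,0,0]},
    {"hand":3,"travel":[0,0,0],"twist":[0,0,0]},
    {"hand":7,"travel":[0,0,0],"twist":[0,0,0]},
    {"hand":7,"travel":[0,0,0],"twist":[0,0,0]},
    {"hand":7,"travel":[0,0,0],"twist":[0,0,0]}
  ]
}}

```text
time: 9.47
position: [0.6228, -0.0055, 0.0636]
tool_rot: [0.382, 0.924, -0.0, -0.001]
ft_force: [-0.1, 0.7, -0.3]
grip_width: 0.0523
grip_force: 0.0
```

Request:
{"fn": "move_arm", "kwargs": {
  "commands": [
    {"hand":7,"travel":[0,0,-1],"twist":[0,0,0]},
    {"hand":7,"travel":[0,0,-3],"twist":[0,0,0]},
    {"hand":7,"travel":[0,0,-4],"twist":[0,0,-7]},
    {"hand":7,"travel":[0,0,-4],"twist":[0,0,-7]},
    {"hand":7,"travel":[0,0,0],"twist":[0,0,-7]}
  ]
}}

```text
time: 9.88
position: [0.6286, -0.0064, 0.1929]
tool_rot: [0.205, 0.979, 0.0, 0.008]
ft_force: [1.3, -0.3, 0.8]
grip_width: 0.0693
grip_force: 0.0
```

Request:
{"fn": "move_arm", "kwargs": {
  "commands": [
    {"hand":7,"travel":[0,0,0],"twist":[0,0,-7]},
    {"hand":7,"travel":[0,0,0],"twist":[0,0,-7]},
    {"hand":7,"travel":[3,-1.75,0],"twist":[0,0,0]},
    {"hand":7,"travel":[3,-1.75,0],"twist":[0,0,0]},
    {"hand":7,"travel":[3,-1.75,0],"twist":[0,0,0]}
  ]
}}

```text
time: 10.3
position: [0.5246, -0.0417, 0.1843]
tool_rot: [0.086, 0.996, -0.0, -0.0]
ft_force: [0.1, -1.0, -0.0]
grip_width: 0.07
grip_force: 0.0
```

Request:
{"fn": "move_arm", "kwargs": {
  "commands": [
    {"hand":7,"travel":[3,-1.75,0],"twist":[0,0,0]},
    {"hand":7,"travel":[3,-1.75,0],"twist":[0,0,0]},
    {"hand":7,"travel":[3,-1.75,0],"twist":[0,0,0]},
    {"hand":7,"travel":[0,0,0],"twist":[0,0,0]},
    {"hand":7,"travel":[0,0,0],"twist":[0,0,0]}
  ]
}}

```text
time: 10.72
position: [0.4266, -0.078, 0.1845]
tool_rot: [0.088, 0.996, 0.0, -0.0]
ft_force: [1.0, -0.8, -0.0]
grip_width: 0.0696
grip_force: 0.0
```

```bash
python3 - <<'E'
from h import *
c,o=snap('w5');print(o["position"],proj(c,[.43,-.08,.062]),rel(o,[.43,-.08,.05],81))
cv2.imwrite('pics/w5.png',cv2.resize(c["frame"][60:310,50:386,::-1],(800,595)))
E
```

```text
[ 0.4265733  -0.07799478  0.18454057] [253.48262412 192.55467313] (array([-0.38, -0.14, 13.45]), 'yaw now 79.9', 'twist', np.float64(-1.1100044114431995))
```

View pics/w5.png

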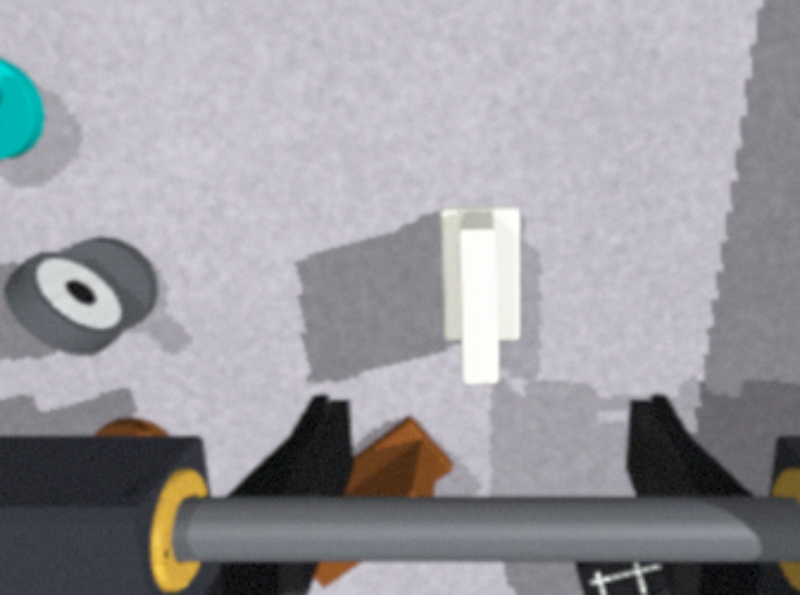

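The diffuser's top face centre is at native (251.6,188). The iris is at upper left of the crop, its silvery face toward the camera. Descending on the diffuser.

Request:
{"fn": "move_arm", "kwargs": {
  "commands": [
    {"hand":5,"travel":[0.1,-0.3,2.5],"twist":[0,0,-1.2]},
    {"hand":5,"travel":[0,0,3.6],"twist":[0,0,0]},
    {"hand":5,"travel":[0,0,3.6],"twist":[0,0,0]},
    {"hand":5,"travel":[0,0,3],"twist":[0,0,0]},
    {"hand":5,"travel":[0,0,1.5],"twist":[0,0,0]}
  ],
  "force": 20
}}

```text
time: 11.18
position: [0.4277, -0.0804, 0.0391]
tool_rot: [0.076, 0.997, 0.0, -0.001]
ft_force: [0.2, 0.0, -0.4]
grip_width: 0.0517
grip_force: 0.0
```

Request:
{"fn": "move_arm", "kwargs": {
  "commands": [
    {"hand":5,"travel":[0,0,0.2],"twist":[0,0,0]},
    {"hand":5,"travel":[0,0,0],"twist":[0,0,0]},
    {"hand":0.8,"travel":[0,0,0],"twist":[0,0,0]},
    {"hand":0.8,"travel":[0,0,0],"twist":[0,0,0]},
    {"hand":0.8,"travel":[0,0,0],"twist":[0,0,0]}
  ]
}}

```text
time: 11.6
position: [0.4279, -0.0811, 0.0412]
tool_rot: [0.076, 0.997, -0.001, 0.001]
ft_force: [0.2, 0.4, 0.4]
grip_width: 0.0371
grip_force: 0.0
```

Request:
{"fn": "move_arm", "kwargs": {
  "commands": [
    {"hand":0.8,"travel":[0,0,0],"twist":[0,0,0]},
    {"hand":0.8,"travel":[0,0,0],"twist":[0,0,0]},
    {"hand":0.8,"travel":[0,0,0],"twist":[0,0,0]},
    {"hand":0.8,"travel":[0,0,0],"twist":[0,0,0]},
    {"hand":0.8,"travel":[0,0,0],"twist":[0,0,0]}
  ]
}}

```text
time: 12.02
position: [0.427, -0.081, 0.0403]
tool_rot: [0.077, 0.997, -0.0, 0.0]
ft_force: [-0.2, -0.9, 3.7]
grip_width: 0.0139
grip_force: 20.0
```

Request:
{"fn": "move_arm", "kwargs": {
  "commands": [
    {"hand":0.8,"travel":[0,0,-2.5],"twist":[0,0,0]},
    {"hand":0.8,"travel":[0,0,-4],"twist":[0,0,0]},
    {"hand":0.8,"travel":[-1.2,1.5,-2.5],"twist":[0,0,0]},
    {"hand":0.8,"travel":[-2.2,2.9,0],"twist":[0,0,0]},
    {"hand":0.8,"travel":[-2.2,2.9,0],"twist":[0,0,0]}
  ]
}}

```text
time: 12.43
position: [0.4942, -0.0171, 0.1319]
tool_rot: [0.078, 0.997, -0.0, 0.001]
ft_force: [0.9, -0.1, -2.4]
grip_width: 0.0136
grip_force: 20.0
```

Request:
{"fn": "move_arm", "kwargs": {
  "commands": [
    {"hand":0.8,"travel":[-2.2,2.9,0],"twist":[0,0,0]},
    {"hand":0.8,"travel":[-2.2,2.9,0],"twist":[0,0,0]},
    {"hand":0.8,"travel":[-2.2,2.9,0],"twist":[0,0,0]},
    {"hand":0.8,"travel":[-2.2,2.7,0],"twist":[0,0,0]},
    {"hand":0.8,"travel":[-1.3,1.4,0],"twist":[0,0,0]}
  ]
}}

```text
time: 12.85
position: [0.6148, 0.097, 0.1296]
tool_rot: [0.076, 0.997, 0.001, 0.001]
ft_force: [0.8, -0.8, -2.3]
grip_width: 0.014
grip_force: 20.0
```

Request:
{"fn": "move_arm", "kwargs": {
  "commands": [
    {"hand":0.8,"travel":[0,0,0],"twist":[0,0,-5]},
    {"hand":0.8,"travel":[0,0,0],"twist":[0,0,-5]},
    {"hand":0.8,"travel":[0,0,0],"twist":[0,0,-5]},
    {"hand":0.8,"travel":[0,0,0],"twist":[0,0,0]},
    {"hand":0.8,"travel":[0,0,0],"twist":[0,0,0]}
  ]
}}

```text
time: 13.27
position: [0.6118, 0.094, 0.1293]
tool_rot: [-0.053, 0.999, 0.0, -0.001]
ft_force: [-0.4, -0.6, -2.8]
grip_width: 0.0143
grip_force: 20.0
```

```bash
python3 - <<'E'
from h import *
c,o=snap('w6');print(o["position"],rel(o,[.6128,.0934,.042],96.2))
cv2.imwrite('pics/w6.png',cv2.resize(c["frame"],(640,480))[:,:,::-1])
E
```

```text
[0.61178645 0.0940248  0.12930191] (array([-0.11, -0.08,  8.73]), 'yaw now 96.1', 'twist', np.float64(-0.10637168061940372))
```

View pics/w6.png

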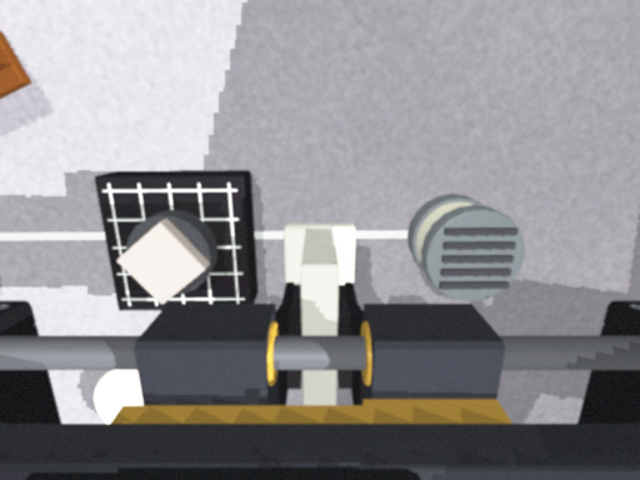

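The line is level in the picture (row 236), so the diffuser is square. It hangs midway between the stage (178,238) and the lamp (470,245). The coupon sits centred on the holder. Lowering.

Request:
{"fn": "move_arm", "kwargs": {
  "commands": [
    {"hand":0.8,"travel":[-0.1,-0.1,2.5],"twist":[0,0,0]},
    {"hand":0.8,"travel":[0,0,2.8],"twist":[0,0,0]},
    {"hand":0.8,"travel":[0,0,2],"twist":[0,0,0]},
    {"hand":0.8,"travel":[0,0,0.9],"twist":[0,0,0]},
    {"hand":0.8,"travel":[0,0,0.3],"twist":[0,0,0]}
  ]
}}

```text
time: 13.73
position: [0.6121, 0.0929, 0.043]
tool_rot: [-0.054, 0.999, 0.0, -0.002]
ft_force: [-0.3, 0.1, -1.7]
grip_width: 0.0137
grip_force: 20.0
```

Request:
{"fn": "move_arm", "kwargs": {
  "commands": [
    {"hand":0.8,"travel":[0,0,0.2],"twist":[0,0,0]},
    {"hand":0.8,"travel":[0,0,0.1],"twist":[0,0,0]},
    {"hand":0.8,"travel":[0,0,0],"twist":[0,0,0]},
    {"hand":0.8,"travel":[0,0,0],"twist":[0,0,0]}
  ]
}}

```text
time: 14.07
position: [0.6146, 0.0931, 0.0432]
tool_rot: [-0.054, 0.999, -0.0, 0.001]
ft_force: [-0.6, -0.1, -2.7]
grip_width: 0.0142
grip_force: 20.0
```

Request:
{"fn": "move_arm", "kwargs": {
  "commands": [
    {"hand":0.8,"travel":[0,0,0.2],"twist":[0,0,0]},
    {"hand":0.8,"travel":[0,0,0.1],"twist":[0,0,0]},
    {"hand":0.8,"travel":[0,0,0],"twist":[0,0,0]},
    {"hand":0.8,"travel":[0,0,0],"twist":[0,0,0]}
  ]
}}

```text
time: 14.4
position: [0.6144, 0.093, 0.0403]
tool_rot: [-0.054, 0.999, -0.0, 0.001]
ft_force: [-1.4, 0.1, 5.5]
grip_width: 0.0138
grip_force: 20.0
```

Request:
{"fn": "move_arm", "kwargs": {
  "commands": [
    {"hand":4,"travel":[0,0,0],"twist":[0,0,0]},
    {"hand":4,"travel":[0,0,0],"twist":[0,0,0]},
    {"hand":4,"travel":[0,0,0],"twist":[0,0,0]},
    {"hand":4,"travel":[0,0,-1],"twist":[0,0,0]},
    {"hand":4,"travel":[0,0,-3],"twist":[0,0,0]}
  ]
}}

```text
time: 14.82
position: [0.6103, 0.0931, 0.0756]
tool_rot: [-0.054, 0.999, 0.0, -0.005]
ft_force: [0.5, -0.2, -0.0]
grip_width: 0.0366
grip_force: 0.0
```

Request:
{"fn": "move_arm", "kwargs": {
  "commands": [
    {"hand":4,"travel":[0,0,-4],"twist":[0,0,0]},
    {"hand":5,"travel":[0,0,-4],"twist":[0,0,7]},
    {"hand":5,"travel":[0,0,-2],"twist":[0,0,7]},
    {"hand":5,"travel":[0,0,0],"twist":[0,0,7]},
    {"hand":5,"travel":[0,0,0],"twist":[0,0,7]}
  ]
}}

```text
time: 15.23
position: [0.615, 0.0931, 0.1823]
tool_rot: [0.192, 0.981, 0.0, 0.003]
ft_force: [-1.1, -0.7, 0.2]
grip_width: 0.0495
grip_force: 0.0
```

Request:
{"fn": "move_arm", "kwargs": {
  "commands": [
    {"hand":5,"travel":[0,0,0],"twist":[0,0,7]},
    {"hand":5,"travel":[0,0,0],"twist":[0,0,7]},
    {"hand":5,"travel":[0,0,0],"twist":[0,0,7]},
    {"hand":5,"travel":[0,0,0],"twist":[0,0,7]},
    {"hand":5,"travel":[0,0,0],"twist":[0,0,7]}
  ]
}}

```text
time: 15.65
position: [0.6135, 0.0931, 0.1795]
tool_rot: [0.478, 0.878, 0.0, 0.0]
ft_force: [-0.9, 0.9, -0.1]
grip_width: 0.0499
grip_force: 0.0
```

Request:
{"fn": "move_arm", "kwargs": {
  "commands": [
    {"hand":5,"travel":[0,0,0],"twist":[0,0,7]},
    {"hand":5,"travel":[0,0,0],"twist":[0,0,7]},
    {"hand":5,"travel":[0,0,0],"twist":[0,0,7]},
    {"hand":5,"travel":[0,0,0],"twist":[0,0,7]},
    {"hand":5,"travel":[0,0,0],"twist":[0,0,7]}
  ]
}}

```text
time: 16.07
position: [0.6135, 0.0931, 0.1795]
tool_rot: [0.72, 0.694, 0.0, 0.0]
ft_force: [0.4, -0.3, -0.0]
grip_width: 0.0499
grip_force: 0.0
```

Request:
{"fn": "move_arm", "kwargs": {
  "commands": [
    {"hand":5,"travel":[0,0,0],"twist":[0,0,7]},
    {"hand":5,"travel":[0,0,0],"twist":[0,0,7]},
    {"hand":5,"travel":[0,0,0],"twist":[0,0,7]},
    {"hand":5,"travel":[0,0,0],"twist":[0,0,7]},
    {"hand":5,"travel":[0,0,0],"twist":[0,0,7]}
  ]
}}

```text
time: 16.48
position: [0.6136, 0.0931, 0.1795]
tool_rot: [0.895, 0.445, 0.0, 0.0]
ft_force: [-0.2, 0.0, 0.6]
grip_width: 0.05
grip_force: 0.0
```

Request:
{"fn": "move_arm", "kwargs": {
  "commands": [
    {"hand":5,"travel":[0,0,0],"twist":[0,0,7]},
    {"hand":5,"travel":[0,0,0],"twist":[0,0,7]},
    {"hand":5,"travel":[0,0,0],"twist":[0,0,0]},
    {"hand":5,"travel":[0,0,0],"twist":[0,0,0]},
    {"hand":5,"travel":[0,0,0],"twist":[0,0,0]}
  ]
}}

```text
time: 16.9
position: [0.6136, 0.0931, 0.1792]
tool_rot: [0.942, 0.337, 0.0, 0.0]
ft_force: [0.0, 0.3, -0.5]
grip_width: 0.0498
grip_force: 0.0
```

```bash
python3 - <<'E'
from h import *
c,o=snap('w7');print(o["position"],o["q"].round(2),rel(o,[.402,-.257,.18],-51))
E
```

```text
[0.61360665 0.09308304 0.17924867] [-0.03  0.59  1.5  -0.    1.05  0.85] (array([-38.57,  13.64,  -0.07]), 'yaw now -50.6', 'twist', np.float64(0.3772435226556752))
```

Request:
{"fn": "move_arm", "kwargs": {
  "commands": [
    {"hand":5,"travel":[-2,0.7,0],"twist":[0,0,0]},
    {"hand":5,"travel":[-3.5,1.2,0],"twist":[0,0,0]},
    {"hand":5,"travel":[-3.5,1.2,0],"twist":[0,0,0]},
    {"hand":5,"travel":[-3.5,1.2,0],"twist":[0,0,0]},
    {"hand":5,"travel":[-3.5,1.2,0],"twist":[0,0,0]}
  ]
}}

```text
time: 17.37
position: [0.5236, -0.0517, 0.1792]
tool_rot: [0.942, 0.337, 0.0, 0.0]
ft_force: [-0.3, -0.7, -0.6]
grip_width: 0.05
grip_force: 0.0
```

Request:
{"fn": "move_arm", "kwargs": {
  "commands": [
    {"hand":5,"travel":[-3.5,1.3,0],"twist":[0,0,0]},
    {"hand":5,"travel":[-3.5,1.3,0],"twist":[0,0,0]},
    {"hand":5,"travel":[-3.5,1.3,0],"twist":[0,0,0]},
    {"hand":5,"travel":[-3.5,1.3,0],"twist":[0,0,0]},
    {"hand":5,"travel":[-3.5,1.3,0],"twist":[0,0,0]}
  ]
}}

```text
time: 17.78
position: [0.4291, -0.2131, 0.1793]
tool_rot: [0.942, 0.337, 0.0, 0.0]
ft_force: [0.9, 0.4, 0.3]
grip_width: 0.0503
grip_force: 0.0
```

Request:
{"fn": "move_arm", "kwargs": {
  "commands": [
    {"hand":5,"travel":[-3.5,1.2,0],"twist":[0,0,0]},
    {"hand":5,"travel":[-1.5,0.4,0],"twist":[0,0,0]},
    {"hand":5,"travel":[0,0,0],"twist":[0,0,0]},
    {"hand":5,"travel":[0,0,0],"twist":[0,0,0]},
    {"hand":5,"travel":[0,0,0],"twist":[0,0,0]}
  ]
}}

```text
time: 18.2
position: [0.4016, -0.2551, 0.1791]
tool_rot: [0.942, 0.336, 0.0, -0.0]
ft_force: [-0.2, -0.2, 0.1]
grip_width: 0.05
grip_force: 0.0
```

```bash
python3 - <<'E'
from h import *
c,o=snap('w8');print(o["position"],proj(c,[.402,-.257,.06]),rel(o,[.402,-.257,.04],-51))
cv2.imwrite('pics/w8.png',cv2.resize(c["frame"][90:290,120:386,::-1],(798,600)))
E
```

```text
[ 0.40160879 -0.25507085  0.17906545] [256.5363836  192.68740933] (array([-0.1 ,  0.18, 13.91]), 'yaw now -50.7', 'twist', np.float64(0.26309362991614194))
```

View pics/w8.png

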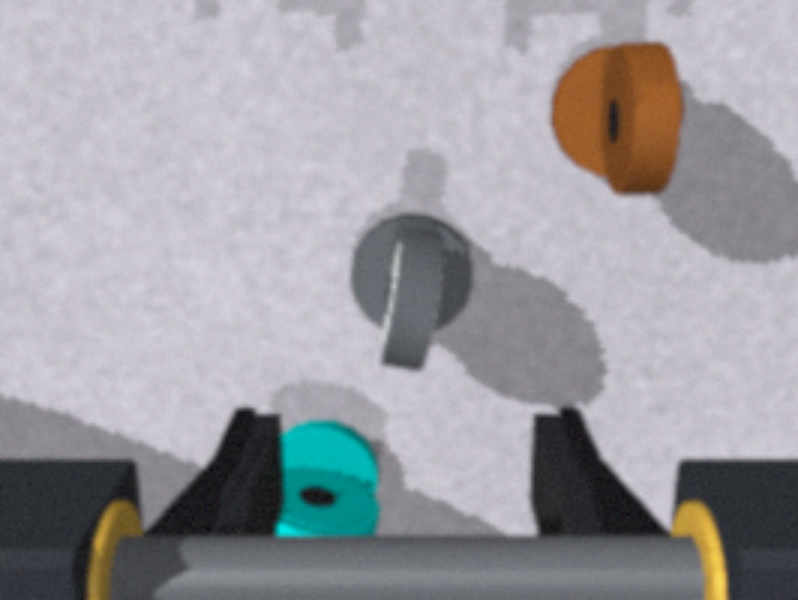

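The iris foot is centred at crop (412,274), native (257.3,181.3). The disc is turned about 8° from the jaws. Turquoise is at (325,480) and brown at (620,120), both clear of the fingers.

```bash
python3 - <<'E'
from h import *
c=pickle.load(open('w8.pkl','rb'))
from rig import robot
o=robot.get_obs()
p=w(c,257.3,181.3,.01);p[2]=.036;print(p,rel(o,p,-59))
for q in((423,228),(403,368)):print(w(c,120+q[0]/3,90+q[1]/3,.045))
E
```

```text
[ 0.40083223 -0.25927713  0.036     ] (array([-0.37,  0.3 , 14.3 ]), 'yaw now -50.7', 'twist', np.float64(8.317510510785667))
[ 0.42220292 -0.24613787  0.045     ]
[ 0.38045277 -0.27180191  0.045     ]
```

Request:
{"fn": "move_arm", "kwargs": {
  "commands": [
    {"hand":5,"travel":[-0.4,0.3,2],"twist":[0,0,0]},
    {"hand":5,"travel":[0,0,3.4],"twist":[0,0,4]},
    {"hand":5,"travel":[0,0,3.4],"twist":[0,0,4]},
    {"hand":5,"travel":[0,0,3],"twist":[0,0,0]},
    {"hand":5,"travel":[0,0,1.5],"twist":[0,0,0]}
  ]
}}

```text
time: 18.67
position: [0.3999, -0.2581, 0.0433]
tool_rot: [0.963, 0.27, -0.001, -0.002]
ft_force: [0.8, 0.6, 0.2]
grip_width: 0.0497
grip_force: 0.0
```

Request:
{"fn": "move_arm", "kwargs": {
  "commands": [
    {"hand":5,"travel":[0,0,0.8],"twist":[0,0,0]},
    {"hand":5,"travel":[0,0,0],"twist":[0,0,0]},
    {"hand":0.8,"travel":[0,0,0],"twist":[0,0,0]},
    {"hand":0.8,"travel":[0,0,0],"twist":[0,0,0]},
    {"hand":0.8,"travel":[0,0,0],"twist":[0,0,0]}
  ]
}}

```text
time: 19.08
position: [0.4011, -0.2611, 0.0393]
tool_rot: [0.963, 0.269, 0.001, 0.001]
ft_force: [-0.3, -0.3, 0.3]
grip_width: 0.037
grip_force: 0.0
```

Request:
{"fn": "move_arm", "kwargs": {
  "commands": [
    {"hand":0.8,"travel":[0,0,0],"twist":[0,0,0]},
    {"hand":0.8,"travel":[0,0,0],"twist":[0,0,0]},
    {"hand":0.8,"travel":[0,0,0],"twist":[0,0,0]},
    {"hand":0.8,"travel":[0,0,0],"twist":[0,0,0]},
    {"hand":0.8,"travel":[0,0,0],"twist":[0,0,0]}
  ]
}}

```text
time: 19.5
position: [0.3999, -0.2602, 0.0384]
tool_rot: [0.963, 0.269, -0.0, -0.0]
ft_force: [-0.9, 1.5, 5.3]
grip_width: 0.0138
grip_force: 20.0
```

```bash
python3 - <<'E'
from h import *
from rig import robot
o=robot.get_obs();print(rel(o,[.6344,-.1054,.14],-83.8))
E
```

```text
(array([ 28.08,  -1.1 , -10.16]), 'yaw now -58.8', 'twist', np.float64(25.015020220139988))
```

Request:
{"fn": "move_arm", "kwargs": {
  "commands": [
    {"hand":0.8,"travel":[0,0,-2.5],"twist":[0,0,0]},
    {"hand":0.8,"travel":[0,0,-4],"twist":[0,0,0]},
    {"hand":0.8,"travel":[0,0,-3],"twist":[0,0,0]},
    {"hand":0.8,"travel":[2.5,0,-0.5],"twist":[0,0,0]},
    {"hand":0.8,"travel":[3.5,-0.2,0],"twist":[0,0,0]}
  ]
}}

```text
time: 19.92
position: [0.4511, -0.23, 0.1405]
tool_rot: [0.964, 0.267, 0.001, 0.002]
ft_force: [0.0, -1.1, -1.8]
grip_width: 0.014
grip_force: 20.0
```

Request:
{"fn": "move_arm", "kwargs": {
  "commands": [
    {"hand":0.8,"travel":[3.5,-0.2,0],"twist":[0,0,0]},
    {"hand":0.8,"travel":[3.5,-0.2,0],"twist":[0,0,0]},
    {"hand":0.8,"travel":[3.5,-0.2,0],"twist":[0,0,0]},
    {"hand":0.8,"travel":[3.5,-0.1,0],"twist":[0,0,0]},
    {"hand":0.8,"travel":[3.5,-0.1,0],"twist":[0,0,0]}
  ]
}}

```text
time: 20.33
position: [0.5968, -0.1289, 0.1375]
tool_rot: [0.963, 0.269, -0.0, -0.0]
ft_force: [0.1, -0.8, -1.8]
grip_width: 0.0137
grip_force: 20.0
```

Request:
{"fn": "move_arm", "kwargs": {
  "commands": [
    {"hand":0.8,"travel":[3,-0.1,0],"twist":[0,0,0]},
    {"hand":0.8,"travel":[1.6,0,0],"twist":[0,0,0]},
    {"hand":0.8,"travel":[0,0,0],"twist":[0,0,6.2]},
    {"hand":0.8,"travel":[0,0,0],"twist":[0,0,6.2]},
    {"hand":0.8,"travel":[0,0,0],"twist":[0,0,6.3]}
  ]
}}

```text
time: 20.75
position: [0.6346, -0.1048, 0.1369]
tool_rot: [0.994, 0.107, -0.001, -0.0]
ft_force: [0.2, -1.0, -1.6]
grip_width: 0.014
grip_force: 20.0
```

Request:
{"fn": "move_arm", "kwargs": {
  "commands": [
    {"hand":0.8,"travel":[0,0,0],"twist":[0,0,6.3]},
    {"hand":0.8,"travel":[0,0,0],"twist":[0,0,0]},
    {"hand":0.8,"travel":[0,0,0],"twist":[0,0,0]},
    {"hand":0.8,"travel":[0,0,0],"twist":[0,0,0]}
  ]
}}

```text
time: 21.08
position: [0.6345, -0.1055, 0.1376]
tool_rot: [0.998, 0.055, -0.0, -0.0]
ft_force: [0.3, -0.3, -2.5]
grip_width: 0.0137
grip_force: 20.0
```

```bash
python3 - <<'E'
from h import *
c,o=snap('w9');print(o["position"],rel(o,[.6344,-.1054,.040],-83.8))
cv2.imwrite('pics/w9.png',cv2.resize(c["frame"],(640,480))[:,:,::-1])
E
```

```text
[ 0.63451346 -0.10552119  0.13756329] (array([-0.  , -0.01,  9.76]), 'yaw now -83.6', 'twist', np.float64(0.15023921806100304))
```

View pics/w9.png

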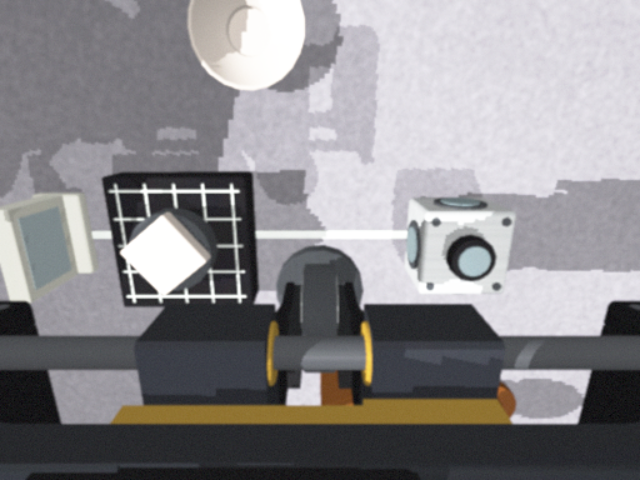

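The line is level at row 235, and the iris hangs between the stage and the cube (462,245). The diffuser stands upright on the line at the left. Lowering.

Request:
{"fn": "move_arm", "kwargs": {
  "commands": [
    {"hand":0.8,"travel":[0,0,3],"twist":[0,0,0]},
    {"hand":0.8,"travel":[0,0,3],"twist":[0,0,0]},
    {"hand":0.8,"travel":[0,0,2.3],"twist":[0,0,0]},
    {"hand":0.8,"travel":[0,0,0.9],"twist":[0,0,0]},
    {"hand":0.8,"travel":[0,0,0.2],"twist":[0,0,0]}
  ]
}}

```text
time: 21.55
position: [0.6332, -0.1051, 0.0416]
tool_rot: [0.999, 0.055, -0.002, -0.001]
ft_force: [-0.7, 0.2, -1.5]
grip_width: 0.014
grip_force: 20.0
```

Request:
{"fn": "move_arm", "kwargs": {
  "commands": [
    {"hand":0.8,"travel":[0,0,0.1],"twist":[0,0,0]},
    {"hand":0.8,"travel":[0,0,0.1],"twist":[0,0,0]},
    {"hand":0.8,"travel":[0,0,0.1],"twist":[0,0,0]},
    {"hand":0.8,"travel":[0,0,0],"twist":[0,0,0]},
    {"hand":0.8,"travel":[0,0,0],"twist":[0,0,0]}
  ]
}}

```text
time: 21.97
position: [0.6355, -0.1057, 0.0422]
tool_rot: [0.999, 0.054, 0.001, 0.0]
ft_force: [-0.1, 0.0, -2.0]
grip_width: 0.014
grip_force: 20.0
```

Request:
{"fn": "move_arm", "kwargs": {
  "commands": [
    {"hand":0.8,"travel":[0,0,0.2],"twist":[0,0,0]},
    {"hand":0.8,"travel":[0,0,0.1],"twist":[0,0,0]},
    {"hand":0.8,"travel":[0,0,0.1],"twist":[0,0,0]},
    {"hand":0.8,"travel":[0,0,0],"twist":[0,0,0]},
    {"hand":0.8,"travel":[0,0,0],"twist":[0,0,0]}
  ]
}}

```text
time: 22.38
position: [0.6352, -0.1056, 0.0385]
tool_rot: [0.999, 0.054, 0.0, 0.0]
ft_force: [-1.3, 1.1, 5.5]
grip_width: 0.0141
grip_force: 20.0
```

Request:
{"fn": "move_arm", "kwargs": {
  "commands": [
    {"hand":4,"travel":[0,0,0],"twist":[0,0,0]},
    {"hand":4,"travel":[0,0,0],"twist":[0,0,0]},
    {"hand":4,"travel":[0,0,0],"twist":[0,0,0]},
    {"hand":4,"travel":[0,0,-1],"twist":[0,0,0]},
    {"hand":4,"travel":[0,0,-3],"twist":[0,0,0]}
  ]
}}

```text
time: 22.8
position: [0.6314, -0.1045, 0.0734]
tool_rot: [0.999, 0.054, -0.005, -0.002]
ft_force: [0.3, 0.0, -1.1]
grip_width: 0.0368
grip_force: 0.0
```

Request:
{"fn": "move_arm", "kwargs": {
  "commands": [
    {"hand":4,"travel":[0,0,-4],"twist":[0,0,0]},
    {"hand":4,"travel":[0,0,-4],"twist":[0,0,0]},
    {"hand":4,"travel":[0,0,-4],"twist":[0,0,0]},
    {"hand":4,"travel":[-4,0,0],"twist":[0,0,0]},
    {"hand":4,"travel":[-4,0,0],"twist":[0,0,0]}
  ]
}}

```text
time: 23.22
position: [0.5588, -0.1155, 0.2014]
tool_rot: [0.998, 0.055, 0.005, 0.003]
ft_force: [-1.5, -0.7, -0.9]
grip_width: 0.0399
grip_force: 0.0
```

Request:
{"fn": "move_arm", "kwargs": {
  "commands": [
    {"hand":4,"travel":[-4,0,0],"twist":[0,0,0]},
    {"hand":4,"travel":[-4,0,0],"twist":[0,0,0]},
    {"hand":4,"travel":[-4,0,0],"twist":[0,0,0]},
    {"hand":4,"travel":[0,0,0],"twist":[0,0,0]},
    {"hand":4,"travel":[0,0,0],"twist":[0,0,0]}
  ]
}}

```text
time: 23.63
position: [0.4338, -0.1268, 0.1975]
tool_rot: [0.999, 0.053, -0.0, -0.0]
ft_force: [0.4, -0.6, 0.7]
grip_width: 0.0402
grip_force: 0.0
```

```bash
python3 - <<'E'
from h import *
c,o=snap('t2',k='top');print(o["position"])
S=np.array([.6236,-.006]);u=np.array([-.108,.994])
I=cv2.resize(c["frame"][130:210,150:360,::-1],(798,304),interpolation=cv2.INTER_CUBIC)
for p,z in((S,.06),(S+.1*u,.062),(S-.1*u,.06)):
    q=(proj(c,[*p,z])-[150,130])*3.8;cv2.circle(I,tuple(int(v) for v in q),3,(0,0,255),-1)
s,_=snap(None,'scene');J=cv2.resize(s["frame"][160:240,160:370,::-1],(798,304),interpolation=cv2.INTER_CUBIC)
for p,z in((S,.06),(S+.1*u,.062),(S-.1*u,.06)):
    q=(proj(s,[*p,z])-[160,160])*3.8;cv2.circle(J,tuple(int(v) for v in q),3,(0,0,255),-1)
cv2.imwrite('pics/t2.png',cv2.resize(np.vstack([I,J]),(786,600)))
E
```

```text
[ 0.43380893 -0.1267889   0.19752684]
```

View pics/t2.png

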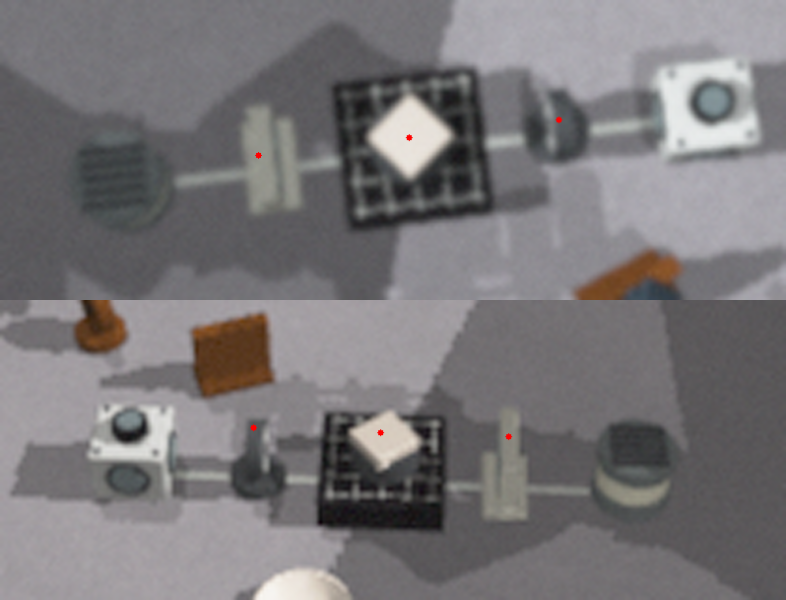

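Both views show the coupon centred on the holder and stage, and the diffuser (258,155) and iris (558,120) upright across the line. All are within a few mm of their marks. The bystanders were not touched.

```bash
python3 -c "
from rig import robot
print(robot.hand_in())"
```

```text
the job is handed in; nothing more can be done
None
```

The measuring line is set up and handed in: camera checks put the holder, coupon, diffuser and iris within a few mm of target, the arm never went near the bottle, beaker or dish, and no verdict came back; one slip was a brief 67 N fingertip touch on the bench while picking up the coupon, under the 120 N wrist limit but, if those fingertips count as the gripper's body, over the 40 N limit.

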